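Change the rotor in the mill cassette

TASK

Change the rotor in the small mill cassette: lift off the lid, then the ring sieve, then the twelve-tooth rotor, and stand them upright in the parts tray in the order they come off, one to a bay - lid in the bay next to the tray's handle, sieve in the middle, rotor in the far bay. Then push the six-tooth rotor onto the cassette's stub in its place, set the sieve back down around it and put the lid back on, all fully home; the twelve-tooth rotor stays in the tray. Keep every part upright and leave the timer where it is.

Things in the scene. Friction and masses are not known exactly. Their poses are not given: they have to be found in the camera images.
- lid_mid (a point): Centre of the loose aluminium lid, round, z up, 28 mm high, 80 g: tapered spigot 6 mm high (46 mm wide at its foot, 52 at its top), flange 62 mm wide, 4 mm thick, feed neck 46 mm wide, 18 mm high (grip it from outside); open through, 38 mm. The point is 14 mm above the foot, 14 mm under the neck's top. At the start it is on the cassette, spigot in the sieve.
- sieve_mid (a point): Centre of the loose steel ring sieve: perforated ring open at both ends, 66 mm outside, 56 mm inside, 44 mm high, about 0.1 kg; grip it across the outside near the top. The point is on its axis, 22 mm above its foot. At the start it stands on the cassette's floor round the fitted rotor, its rim showing round the lid.
- fitted_mid (a point): Centre of the steel rotor with TWELVE narrow teeth, in the cassette at the start, seen through the lid's neck. 31 mm high, about 0.16 kg: ring of teeth 46 mm wide, 14 mm high; above it a round hub 24 mm wide, 17 mm high, to grip; bore from below 15 mm wide, 11 mm deep. The point is 15.5 mm above its foot. Too wide for the lid; the sieve leaves no room for fingers at the hub.
- spare_mid (a point): Centre of the steel rotor with SIX broad teeth that stands free on the worktop at the start. Same sizes, hub, bore and weight as the twelve-tooth rotor; the point is on its axis, 15.5 mm above its foot.
- cassette: Fixed round steel pan, 112 mm wide, rim 13 mm high; origin: centre of its underside. Floor at 6 mm. Central cone seat, 52 mm wide at the floor, 45 mm at its top (14 mm), on it a taper stub 10 mm high, 12 mm wide at foot, 6 at tip. Rotor goes over the stub onto the seat, sieve over both to the floor, lid's spigot into the sieve. Centres when home, above the origin: rotor 29.5, sieve 28, lid 58 mm.
- tray: Fixed grey metal parts tray, 304 mm long (its y), 104 mm wide (its x), dark loop handle at its +y end (robot's left); origin: centre of its underside. Floor at 4 mm, walls 14 mm high, two cross walls 12 mm. Three bays 97 mm square, centres at x = 0 and y = +100 mm (next to the handle: lid), 0 (sieve), -100 mm (far bay: twelve-tooth rotor).
- timer_mid (a point): Centre of a small white bench timer with blue buttons, 58 x 64 x 20 mm, lying loose near the work. To be left alone.
Mind the look-alikes: they are no part of the job. Leave any red look-alike of the part that bears fitted_mid alone.

How it is judged (in metres and radians):
On the way, in this order (a step that is already met when the one before it is completed fails the run):
1. the lid stands in the tray's bay next to the handle (x of lid_mid in the frame of tray between -0.028 and 0.028 m and y of lid_mid in the frame of tray between 0.072 and 0.128 m and z of lid_mid in the frame of tray between 0.014 and 0.022 m and angle between lid_mid's own z axis and vertical below 0.1 rad), for 0.2 s.
2. the sieve stands in the middle bay, the lid still in its bay (all of step 1 and x of sieve_mid in the frame of tray between -0.028 and 0.028 m and y of sieve_mid in the frame of tray between -0.028 and 0.028 m and z of sieve_mid in the frame of tray between 0.022 and 0.03 m and angle between sieve_mid's own z axis and vertical below 0.1 rad), for 0.2 s.
3. the twelve-tooth rotor stands in the far bay, lid and sieve still in theirs (all of step 2 and x of fitted_mid in the frame of tray between -0.028 and 0.028 m and y of fitted_mid in the frame of tray between -0.128 and -0.072 m and z of fitted_mid in the frame of tray between 0.0155 and 0.0235 m and angle between fitted_mid's own z axis and vertical below 0.1 rad), for 0.2 s.
4. the six-tooth rotor sits fully home on the cassette's stub, the other three parts still in the tray (all of step 3 and horizontal distance between spare_mid and cassette below 0.004 m and z of spare_mid in the frame of cassette between 0.027 and 0.032 m and angle between spare_mid's own z axis and vertical below 0.07 rad), for 0.2 s.
5. the sieve is fully down around the six-tooth rotor, the lid still in the tray (all of step 1 and horizontal distance between spare_mid and cassette below 0.004 m and z of spare_mid in the frame of cassette between 0.027 and 0.032 m and angle between each of spare_mid, sieve_mid's own z axis and vertical below 0.07 rad and horizontal distance between sieve_mid and cassette below 0.0045 m and z of sieve_mid in the frame of cassette between 0.0255 and 0.0305 m), for 0.2 s.
At the end, for the whole second after the job is handed in: Six-tooth rotor home on the stub (within 4 mm of centre, 2.5 mm in height), sieve fully down round it (4.5 mm, 2.5 mm), lid home on the sieve (6.5 mm, 2.5 mm), all upright; twelve-tooth rotor upright in the tray's bay farthest from the handle; all released and at rest (horizontal distance between spare_mid and cassette below 0.004 m and z of spare_mid in the frame of cassette between 0.027 and 0.032 m and angle between each of spare_mid, sieve_mid, lid_mid's own z axis and vertical below 0.07 rad and horizontal distance between sieve_mid and cassette below 0.0045 m and z of sieve_mid in the frame of cassette between 0.0255 and 0.0305 m and horizontal distance between lid_mid and cassette below 0.0065 m and z of lid_mid in the frame of cassette between 0.0555 and 0.0605 m and x of fitted_mid in the frame of tray between -0.028 and 0.028 m and y of fitted_mid in the frame of tray between -0.128 and -0.072 m and z of fitted_mid in the frame of tray between 0.0155 and 0.0235 m and angle between fitted_mid's own z axis and vertical below 0.1 rad and linear speed of each of lid, sieve, fitted_rotor, spare_rotor below 0.01 m/s); the robot touches nothing.
It fails at once if a part of the cassette is tipped over (more than 0.7 rad) (angle between any of lid_mid, sieve_mid, fitted_mid, spare_mid's own z axis and vertical above 0.7 rad).
It fails at once if the timer is pushed away (more than 20 mm) (distance of timer_mid from where it was at the start of the episode above 0.02 m).
It also fails if it takes over 138 s, if anything falls off the work surface, if the arm or the gripper's body presses on something with over 40 N, if the wrist force passes 120 N, or if a joint passes its speed limit or range.

ROBOT

A 6-joint arm with a two-finger parallel gripper is mounted at the origin on a cart in front of the work surface, level with it; the furniture and walls round the work are solid. World frame = base frame: x ahead of the robot, y to its left, z up, the work surface at z = 0. Lengths are in mm, angles in degrees, forces in N, time in s.
With the tool pointing down it reaches from about 250 to 800 mm from the base axis. Payload 3.9 kg.
Tool frame: the origin (TCP) lies on the centre line of the jaws, within the pads' length; the fingertips stand 8 mm ahead of it and the grasp point (between the pads) lies 11 mm behind it; z points along the fingers, y is the line along which they close (so a half turn about z gives the same grasp; the last joint's range is limited). The gripper opens to 85 mm and grips with 20 to 120 N. Pads are 22 mm wide; open, the fingers measure 114 mm over their backs; the gripper's body (76 mm by 85 mm) begins 54 mm behind the grasp point. The pads swing forward as they close: fully open they stand 13 mm farther back than shut.
Start: joints at [76.203, 14.897, -7.913, 67.191, 0, 90], TCP at [125.198, 509.844, 239.304] pointing down, gripper open.
Joint ranges: [-159.42, 159.42], [-47.68, 98.78], [-73.54, 78.23], [-108.79, 121.32], [-90, 84.71], [-180, 180]. Speed limits (degrees/s): [147.25, 147.25, 180, 180, 180, 180].

INTERFACE

Orientations are given as a 3x3 rotation matrix whose columns are the frame's x, y, z axes.
In Python, from workcell import manip gives the robot as it stands.
- The arm moves only by the shell command python3 -m creep 'ROWS'. ROWS is JSON, a list that holds one entry, the list of rows, each a list of 5 numbers: the gripper command: -1 is shut, 1 is fully open, values between are in proportion, then the shift along the tool's x, y, z normalised to -1 to 1, where 1 is 200 mm, then the turn about the tool's z normalised to -1 to 1, where 1 is 30 degrees. A call has 1 to 12 rows; each row is the pose to reach, as a shift and turn from the pose commanded when the call began, along the tool's axes at that moment; what a row does not reach only later rows make up. A row lasts 1/10 s, in which the tool goes at most 50 mm and 8.59 degrees, less where a joint would pass 70% of its speed; a pose out of reach is approached as far as the arm can. A call with a number of a shift or a turn outside -1 to 1 is refused whole. A call with a gripper value outside its range is refused whole. The fingers move at their own pace and stop on an object; the grip force is fixed at half the most. Time passes only in rows, so rows that repeat a pose let the fingers close. It gives the time, the measured TCP pose, the force, the opening and the grip force at its end, in the units of the state.
- manip.state(): the state, without advancing time (a new reading comes with each control period).
- manip.camera(name): name is "side" or "top"; returns the picture (384x512x3 uint8, red, green, blue); there is no depth.
- manip.calibration(name): a dict with "mtx" (3x3 intrinsics, pixels), "R" (3x3) and "t" (3): a world point X has camera coordinates R X + t. Camera axes: x right, y down, z forward; pixel columns grow to the right and rows downward; lengths in mm; the calibration is good to about 2 mm. A picture is of the moment at which its call begins. calibration takes no time and is no camera call.
- manip.job_done(): hands the job in; it is judged then, once.
Trained networks look in the newest picture that a camera, given by its name, has taken for a name from the list of things; names that differ only in an ending like _2 or _b are one class to them, and where a whole thing is asked for, a point or a joint stands for the part that bears it (a point fixed in the world has none). Each returns a list of dicts, best first, with "score" (0 to 1); they miss things now and then, are a little off and sometimes report something else, mostly with a low value. They report only what shows in the picture. A call takes as long as a camera call. They do not tell look-alikes from the thing itself.
- manip.boxes_of(camera, thing): "at" ([x, y, z] in mm, in the coordinates of the camera as it stood for that picture, good to about 4 mm: the middle of the surface that is visible of it).
The state is a dict: "time": time; "joint_positions": joint angles; "joint_vel": joint speeds; "joint_efforts": joint torques, N m; "position": TCP position; "ee_rot": TCP orientation; "wrist_force": force on the tool from outside, world axes, zero at the start; "torque": the same for the moment, N m; "opening": finger opening in mm; "grasp_force": force on a finger pad.
Only numpy, scipy, OpenCV 4.12 (cv2) and the standard library are available. Lean on these libraries where they do the work, as an engineer would, in place of code of your own. Each camera call takes 0.05 s, during which the arm holds its last target. There are 200 camera calls.

## Working session

There is one attempt and no reset: what is moved stays moved. The work goes in short steps, Python scripts to look and compute and a shell command to move; the robot and the scene stay as the last step left them, time stands still between calls to the robot, and variables do not carry over. Pictures are saved under pics/ and viewed, at most 14 in all, crops included, and the job is handed in when it is done.

```bash
mkdir -p pics; cat > h.py <<'E'
import numpy as np, cv2
from workcell import manip
def snap(n,f): 
    im=manip.camera(n); cv2.imwrite('pics/'+f,im[:,:,::-1]); return im
def w(n,p):
    c=manip.calibration(n); return np.array(c['R']).T@(np.array(p)-np.array(c['t']))
def pix(n,X):
    c=manip.calibration(n); p=np.array(c['mtx'])@(np.array(c['R'])@np.array(X)+np.array(c['t'])); return p[:2]/p[2]
def ray(n,uv,z):
    c=manip.calibration(n);R=np.array(c['R']);o=-R.T@np.array(c['t'])
    d=R.T@np.linalg.inv(np.array(c['mtx']))@np.array([*uv,1.]); return o+d*(z-o[2])/d[2]
E
python3 - <<'E'
from h import *
for n in('top','side'):
    snap(n,n+'0.png')
    c=manip.calibration(n); print(n,(-np.array(c['R']).T@np.array(c['t'])).round())
    for t in('lid_mid','sieve_mid','fitted_mid','spare_mid','cassette','tray','timer_mid'):
        for b in manip.boxes_of(n,t)[:4]:
            X=w(n,b['at']); print(t,round(b['score'],2),X.round(),pix(n,X).round())
s=manip.state(); print(s['time'],s['position'],np.round(s['ee_rot'],3))
a=cv2.imread('pics/top0.png');b=cv2.imread('pics/side0.png')
E
```

```text
top [446.  54. 922.]
lid_mid 0.75 [633.  37.  54.] [249. 190.]
sieve_mid 0.77 [616.  37.  47.] [250. 198.]
fitted_mid 0.76 [752. 227.  15.] [157. 160.]
fitted_mid 0.62 [753. 118.  11.] [204. 151.]
fitted_mid 0.6 [639.  34.  49.] [249. 188.]
fitted_mid 0.57 [541. 192.  19.] [187. 248.]
spare_mid 0.56 [635. 160.  18.] [194. 204.]
spare_mid 0.5 [640.  35.  44.] [249. 188.]
cassette 0.58 [633.  34.   5.] [250. 195.]
tray 0.73 [447.  -5.   7.] [284. 273.]
timer_mid 0.84 [ 635. -149.   18.] [330. 177.]
timer_mid 0.34 [615.  37.  48.] [250. 199.]
side [  39. -463.  506.]
lid_mid 0.64 [628.  28.  58.] [267. 197.]
sieve_mid 0.85 [614.  11.  30.] [268. 211.]
fitted_mid 0.52 [536. 185.  11.] [197. 207.]
fitted_mid 0.46 [745. 218.   9.] [243. 176.]
spare_mid 0.74 [631.  34.  60.] [266. 195.]
spare_mid 0.61 [623. 152.  15.] [229. 197.]
cassette 0.77 [614.  13.   9.] [268. 219.]
cassette 0.21 [629.  32.  59.] [265. 196.]
tray 0.77 [444. -29.   3.] [232. 264.]
timer_mid 0.58 [ 630. -159.   19.] [333. 239.]
0.8 [125.2113636  509.84762323 239.32367407] [[-0.971  0.238  0.   ]
 [ 0.238  0.971  0.   ]
 [-0.     0.    -1.   ]]
```

View pics/top0.png

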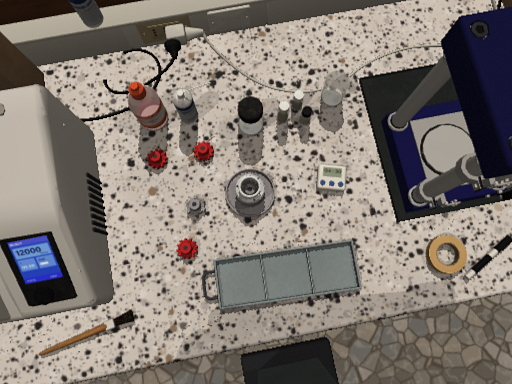

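```bash
python3 - <<'E'
import cv2
a=cv2.imread('pics/top0.png')[130:290,130:350]
cv2.imwrite('pics/c1.png',cv2.resize(a,None,fx=3.6,fy=3.6,interpolation=cv2.INTER_CUBIC))
E
```

```text
(no output)
```

View pics/c1.png

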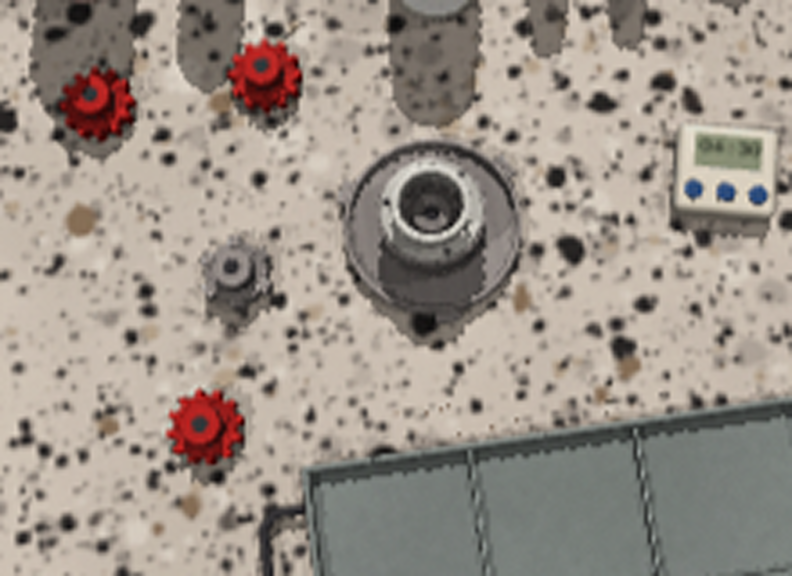

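View pics/side0.png

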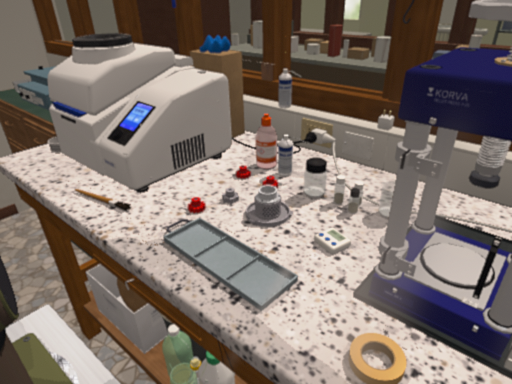

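The top view shows the cassette with the lid at (250,190), seen into through the neck, the timer at (331,178) and the tray at (287,274) with its handle on the left at (208,285). The rotor candidates are the red ones at (157,158), (203,151) and (187,248) and the grey one at (195,205). The three red ones are the look-alikes to leave alone. The free-standing grey one at (195,205) has broad teeth in the crop, so that is the spare.

```bash
python3 - <<'E'
from h import *
im=cv2.imread('pics/top0.png')
for nm,uv,z in(('pan',(250.4,192.9),13),('neck',(250,187.2),72),('spare hub',(194.4,204.2),31)): print(nm,ray('top',uv,z).round(1))
# verification: project pan circle radius
hsv=cv2.cvtColor(im,cv2.COLOR_BGR2HSV).astype(int)
m=((hsv[...,0]>65)&(hsv[...,0]<110)&(hsv[...,1]>18)&(hsv[...,1]<90)).astype(np.uint8)*255
m[:235]=0;m[:,:205]=0;m[:,365:]=0;m[315:]=0
m=cv2.morphologyEx(m,cv2.MORPH_CLOSE,np.ones((5,5)));m=cv2.morphologyEx(m,cv2.MORPH_OPEN,np.ones((7,7)))
cs,_=cv2.findContours(m,0,2);c=max(cs,key=cv2.contourArea)
P=np.array([ray('top',p[0],10)[:2] for p in c],np.float32)
r=cv2.minAreaRect(P);print(r);print(cv2.boxPoints(r).round())
def tray(z=14):
    b=cv2.boxPoints(r)
    return b
v=im.copy()
C=ray('top',(250.4,192.9),13)
for q,R,z in((C,56,13),(C,23,72),(ray('top',(194.4,204.2),31),12,31),(ray('top',(194.4,204.2),31),23,14)):
    pts=np.array([pix('top',[q[0]+R*np.cos(a),q[1]+R*np.sin(a),z]) for a in np.arange(0,6.3,.1)])
    cv2.polylines(v,[(pts*16).round().astype(np.int32)],True,(0,255,0),1,cv2.LINE_AA,4)
pts=np.array([pix('top',[*p,10]) for p in cv2.boxPoints(r)]);cv2.polylines(v,[(pts*16).astype(np.int32)],True,(0,0,255),1,cv2.LINE_AA,4)
cv2.imwrite('pics/c2.png',cv2.resize(v[140:320,170:370],None,fx=3.3,fy=3.3,interpolation=cv2.INTER_CUBIC))
E
```

```text
pan [635.   33.3  13. ]
neck [634.9  33.1  72. ]
spare hub [630.2 158.7  31. ]Traceback (most recent call last):
  File "<stdin>", line 9, in <module>
ValueError: max() iterable argument is empty
```

```bash
cat > m.py <<'E'
from h import *
im=cv2.imread('pics/top0.png')
hsv=cv2.cvtColor(im,cv2.COLOR_BGR2HSV).astype(int)
print(hsv[280,240],hsv[270,290],hsv[265,335])
b=im.astype(int); m=((b[...,0]-b[...,2]>2)&(b[...,1]-b[...,2]>2)).astype(np.uint8)*255
m[:235]=0;m[:,:212]=0;m[:,365:]=0;m[315:]=0
m=cv2.morphologyEx(m,cv2.MORPH_CLOSE,np.ones((5,5)));m=cv2.morphologyEx(m,cv2.MORPH_OPEN,np.ones((7,7)))
cs,_=cv2.findContours(m,0,2);c=max(cs,key=cv2.contourArea)
P=np.array([ray('top',p[0],10)[:2] for p in c],np.float32)
r=cv2.minAreaRect(P);print(r);B=cv2.boxPoints(r);print(B.round())
v=im.copy()
C=ray('top',(250.4,192.9),13);S=ray('top',(194.4,204.2),31)
for q,R,z in((C,56,13),(C,23,72),(S,12,31),(S,23,14)):
    pts=np.array([pix('top',[q[0]+R*np.cos(a),q[1]+R*np.sin(a),z]) for a in np.arange(0,6.3,.1)])
    cv2.polylines(v,[(pts*16).round().astype(np.int32)],True,(0,255,0),1,cv2.LINE_AA,4)
pts=np.array([pix('top',[*p,10]) for p in B]);cv2.polylines(v,[(pts*16).astype(np.int32)],True,(0,0,255),1,cv2.LINE_AA,4)
cv2.imwrite('pics/c2.png',cv2.resize(v[140:320,170:370],None,fx=3.3,fy=3.3,interpolation=cv2.INTER_CUBIC))
E
python3 m.py
```

```text
[ 73  14 125] [ 70  12 124] [ 69  14 129]
((444.5562744140625, -10.15594482421875), (304.4038391113281, 103.10475158691406), 86.98237609863281)
[[ 385. -159.]
 [ 488. -165.]
 [ 504.  139.]
 [ 401.  145.]]
```

View pics/c2.png

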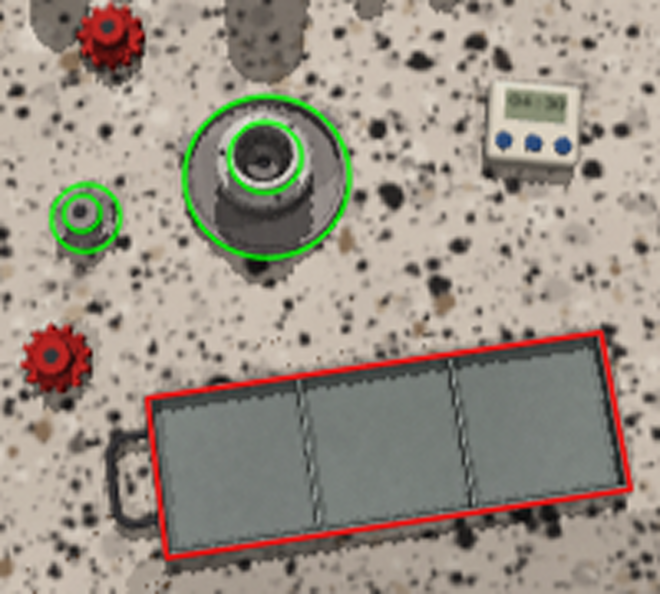

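The overlay fits: the cassette is centred at (635, 33), the tray at (444.6, -10.2) turned by -3°, and the spare is at (630, 159). First I square the tool to the world axes and move clear of the analyser.

```bash
python3 -m creep '[[[1,-0.94,-0.7,0,-0.46],[1,-0.94,-0.7,0,-0.46],[1,-0.94,-0.7,0,-0.46],[1,-0.94,-0.7,0,-0.46],[1,-0.94,-0.7,0,-0.46],[1,-0.94,-0.7,0,-0.46],[1,-0.94,-0.7,0,-0.46],[1,-0.94,-0.7,0,-0.46]]]'; python3 -c "
from h import *
s=manip.state();print(s['time'],s['position'],np.round(s['ee_rot'],3),s['opening'])"
```

```text
time: 1.6
position: [274.1, 329.8, 239.4]
ee_rot: [[-1.0, -0.001, -0.0], [-0.001, 1.0, 0.001], [0.0, 0.001, -1.0]]
wrist_force: [-0.3, -1.0, -0.5]
opening: 85.1
grasp_force: 0.0
1.6 [274.11746134 329.76530371 239.39683053] [[-1.    -0.001 -0.   ]
 [-0.001  1.     0.001]
 [ 0.     0.001 -1.   ]] 85.05579217727015
```

```bash
python3 -m creep '[[[1,-0.9,-0.75,0,0],[1,-0.9,-0.75,0,0],[1,-0.9,-0.75,0,0],[1,-0.9,-0.75,0,0],[1,-0.9,-0.75,0,0],[1,-0.9,-0.75,0,0]]]' >/dev/null; python3 -m creep '[[[1,-0.905,-0.735,0.65,0],[1,-0.905,-0.735,0.65,0],[1,-0.905,-0.735,0.65,0],[1,-0.905,-0.735,0.65,0],[1,-0.905,-0.735,0.65,0],[1,-0.905,-0.735,0.65,0],[1,-0.905,-0.735,0.65,0],[1,-0.905,-0.735,0.65,0]]]'
```

```text
time: 3.0
position: [634.5, 34.0, 109.2]
ee_rot: [[-1.0, -0.002, -0.002], [-0.002, 1.0, 0.001], [0.002, 0.001, -1.0]]
wrist_force: [-1.0, -0.2, -0.1]
opening: 85.4
grasp_force: 0.0
```

```bash
python3 -m creep '[[[1,0,0,0.1,0],[1,0,0,0.18,0],[1,0,0,0.235,0],[1,0,0,0.235,0],[0.3,0,0,0.235,0],[-0.3,0,0,0.235,0],[-0.3,0,0,0.235,0],[-0.3,0,0,0.235,0],[-0.3,0,0,0.235,0],[-0.3,0,0,0.235,0],[-0.3,0,0,0.235,0],[-0.3,0,0,0.235,0]]]'
```

```text
time: 4.2
position: [636.4, 32.2, 64.0]
ee_rot: [[-1.0, 0.0, 0.003], [0.0, 1.0, 0.001], [-0.003, 0.001, -1.0]]
wrist_force: [-1.4, 1.2, 6.1]
opening: 43.1
grasp_force: 60.9
```

```bash
python3 -m creep '[[[-0.3,0,0,-0.03,0],[-0.3,0,0,-0.06,0],[-0.3,0,0,-0.12,0],[-0.3,0,0,-0.3,0],[-0.3,0,0,-0.3,0],[-0.3,0,0,-0.3,0]]]'; python3 - <<'E'
from h import *
im=snap('side','s1.png'); t=snap('top','t1.png')
a=np.hstack([cv2.resize(im[130:250,190:340],(750,600))[:,:400*2]])
a=cv2.resize(im[120:240,200:330],(400,369),interpolation=2);b=cv2.resize(t[130:250,185:315],(400,369),interpolation=2)
cv2.imwrite('pics/p1.png',np.hstack([a,b])[:,:,::-1])
E
```

```text
time: 4.8
position: [636.6, 32.1, 124.1]
ee_rot: [[-1.0, 0.0, 0.003], [0.0, 1.0, 0.0], [-0.003, 0.0, -1.0]]
wrist_force: [-0.1, 0.2, -1.5]
opening: 43.1
grasp_force: 61.1
```

View pics/p1.png

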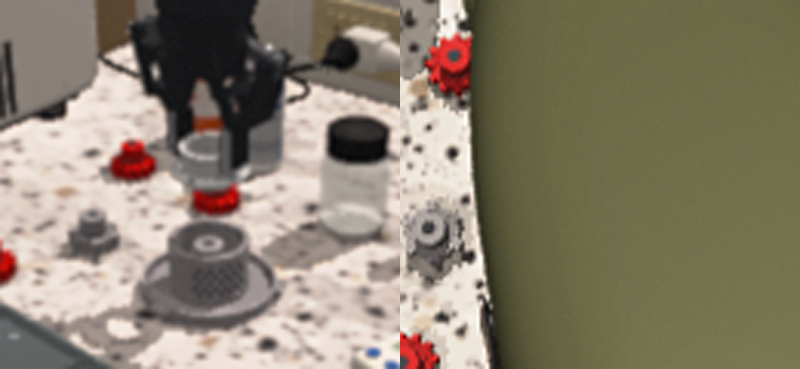

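```bash
python3 -m creep '[[[-0.3,0.935,0.288,0,0],[-0.3,0.935,0.288,0,0],[-0.3,0.935,0.288,0,0],[-0.3,0.935,0.288,0,0],[-0.3,0.935,0.288,0,0],[-0.3,0.935,0.288,0,0],[-0.3,0.935,0.288,0.2,0],[-0.3,0.935,0.288,0.35,0],[-0.3,0.935,0.288,0.42,0],[-0.3,0.935,0.288,0.46,0],[-0.3,0.935,0.288,0.46,0]]]'
```

```text
time: 6.0
position: [448.9, 89.4, 29.3]
ee_rot: [[-1.0, 0.001, -0.001], [0.001, 1.0, -0.0], [0.001, -0.0, -1.0]]
wrist_force: [-0.6, -0.1, 0.9]
opening: 43.1
grasp_force: 61.2
```

```bash
python3 -m creep '[[[-0.3,0,0,0.012,0],[-0.3,0,0,0.022,0],[-0.3,0,0,0.022,0],[-0.3,0,0,0.022,0]]]'
```

```text
time: 6.4
position: [448.9, 89.8, 26.4]
ee_rot: [[-1.0, -0.0, 0.001], [-0.0, 1.0, 0.0], [-0.001, 0.0, -1.0]]
wrist_force: [-0.8, 0.4, -1.4]
opening: 42.7
grasp_force: 61.2
```

```bash
python3 -m creep '[[[-0.3,0,0,0.006,0],[-0.3,0,0,0.012,0],[-0.3,0,0,0.012,0],[-0.3,0,0,0.012,0]]]'
```

```text
time: 6.8
position: [448.6, 89.7, 23.9]
ee_rot: [[-1.0, -0.0, 0.001], [-0.0, 1.0, 0.0], [-0.001, 0.0, -1.0]]
wrist_force: [-0.7, -0.7, 3.6]
opening: 43.2
grasp_force: 61.6
```

```bash
python3 -m creep '[[[0.45,0,0,0,0],[0.45,0,0,0,0],[0.45,0,0,0,0],[0.45,0,0,0,0],[0.45,0,0,-0.1,0],[0.45,0,0,-0.25,0],[0.45,0,0,-0.45,0],[0.45,0,0,-0.45,0]]]';python3 -m creep '[[[1,-0.93,-0.283,0,0],[1,-0.93,-0.283,0,0],[1,-0.93,-0.283,0,0],[1,-0.93,-0.283,0,0],[1,-0.93,-0.283,0,0],[1,-0.93,-0.283,0,0],[1,-0.93,-0.283,0,0]]]'; python3 - <<'E'
from h import *
im=snap('side','s2.png'); 
a=im[120:300,130:340]
cv2.imwrite('pics/p2.png',cv2.resize(a,(700,600),interpolation=2)[:,:,::-1])
for t in('lid_mid','sieve_mid'):
    for b in manip.boxes_of('side',t)[:2]: print(t,b['score'],w('side',b['at']).round())
E
```

```text
time: 7.6
position: [452.2, 90.4, 117.9]
ee_rot: [[-1.0, -0.0, 0.009], [-0.0, 1.0, 0.002], [-0.009, 0.002, -1.0]]
wrist_force: [1.4, 0.2, 0.8]
opening: 61.9
grasp_force: 0.0
time: 8.3
position: [632.6, 33.2, 112.5]
ee_rot: [[-1.0, -0.0, -0.003], [-0.0, 1.0, -0.0], [0.003, -0.0, -1.0]]
wrist_force: [-0.2, 0.3, -0.4]
opening: 85.6
grasp_force: 0.0
lid_mid 0.94 [447.  88.  16.]
sieve_mid 0.72 [622.  20.  38.]
```

View pics/p2.png

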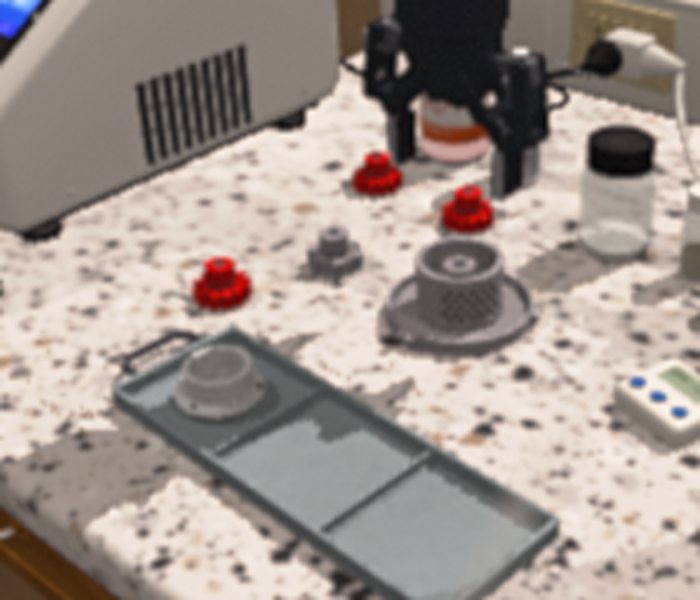

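The lid stands upright in the handle bay at about (447, 88), and the sieve is still round the fitted rotor. Next is the sieve.

```bash
python3 -m creep '[[[1,-0.01,0,0.2,0],[1,-0.01,0,0.32,0],[1,-0.01,0,0.38,0],[1,-0.01,0,0.41,0],[1,-0.01,0,0.41,0],[0.4,-0.01,0,0.41,0],[0.2,-0.01,0,0.41,0],[0.2,-0.01,0,0.41,0],[0.2,-0.01,0,0.41,0],[0.2,-0.01,0,0.41,0],[0.2,-0.01,0,0.41,0]]]'; python3 -m creep '[[[0.2,0,0,-0.02,0],[0.2,0,0,-0.06,0],[0.2,0,0,-0.15,0],[0.2,0,0,-0.3,0],[0.2,0,0,-0.4,0],[0.2,0,0,-0.4,0]]]'; python3 - <<'E'
from h import *
im=snap('side','s3.png'); 
a=im[120:300,130:340]
cv2.imwrite('pics/p3.png',cv2.resize(a,(525,450),interpolation=2)[:,:,::-1])
E
```

```text
time: 9.55
position: [638.1, 33.2, 33.6]
ee_rot: [[-1.0, -0.0, 0.004], [-0.0, 1.0, 0.0], [-0.004, 0.0, -1.0]]
wrist_force: [-0.8, 0.7, 5.8]
opening: 62.7
grasp_force: 66.5
time: 10.15
position: [638.9, 33.2, 115.2]
ee_rot: [[-1.0, -0.0, 0.007], [-0.0, 1.0, 0.0], [-0.007, 0.0, -1.0]]
wrist_force: [1.1, -0.3, -0.4]
opening: 62.6
grasp_force: 65.8
```

View pics/p3.png

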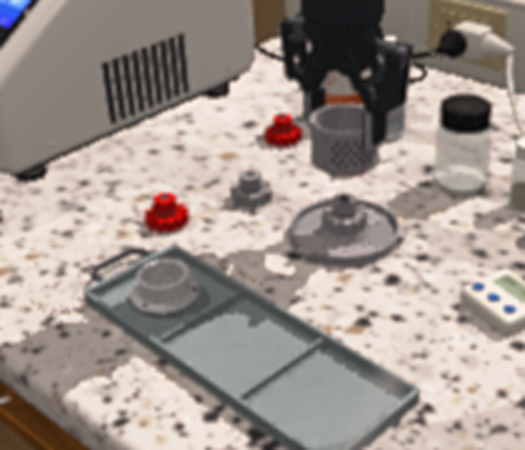

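```bash
python3 -m creep '[[[0.2,0.96,-0.217,0,0],[0.2,0.96,-0.217,0,0],[0.2,0.96,-0.217,0,0],[0.2,0.96,-0.217,0,0],[0.2,0.96,-0.217,0,0],[0.2,0.96,-0.217,0,0],[0.2,0.96,-0.217,0.2,0],[0.2,0.96,-0.217,0.32,0],[0.2,0.96,-0.217,0.385,0],[0.2,0.96,-0.217,0.385,0],[0.2,0.96,-0.217,0.385,0]]]'; python3 -m creep '[[[0.2,0,0,0.005,0],[0.2,0,0,0.01,0],[0.2,0,0,0.01,0],[0.2,0,0,0.01,0]]]'
```

```text
time: 11.3
position: [445.7, -10.2, 34.1]
ee_rot: [[-1.0, -0.0, 0.0], [-0.0, 1.0, -0.0], [-0.0, -0.0, -1.0]]
wrist_force: [0.3, 0.2, -0.1]
opening: 62.9
grasp_force: 66.0
time: 11.7
position: [444.6, -10.3, 32.7]
ee_rot: [[-1.0, -0.0, 0.0], [-0.0, 1.0, 0.0], [-0.0, 0.0, -1.0]]
wrist_force: [0.3, 0.5, -1.4]
opening: 62.7
grasp_force: 66.0
```

```bash
python3 -m creep '[[[0.2,0,0,0.006,0],[0.2,0,0,0.011,0],[0.2,0,0,0.011,0],[0.2,0,0,0.011,0]]]'; python3 -m creep '[[[0.72,0,0,0,0],[0.72,0,0,0,0],[0.72,0,0,0,0],[0.72,0,0,-0.05,0],[0.72,0,0,-0.2,0],[0.72,0,0,-0.45,0],[0.72,0,0,-0.45,0],[0.72,0,0,-0.45,0]]]'; python3 -m creep '[[[0.1,-0.952,0.217,0,0],[0.1,-0.952,0.217,0,0],[0.1,-0.952,0.217,0,0],[0.1,-0.952,0.217,0,0],[0.1,-0.952,0.217,0,0],[0.1,-0.952,0.217,0.1,0],[0.1,-0.952,0.217,0.15,0],[0.1,-0.952,0.217,0.15,0],[0.1,-0.952,0.217,0.15,0]]]'; python3 - <<'E'
from h import *
im=snap('side','s4.png'); 
for t in('lid_mid','sieve_mid','fitted_mid','spare_mid','cassette'):
    for b in manip.boxes_of('side',t)[:4]: print(t,round(b['score'],2),w('side',b['at']).round())
E
```

```text
time: 12.1
position: [444.7, -10.4, 31.5]
ee_rot: [[-1.0, 0.0, 0.001], [0.0, 1.0, 0.0], [-0.001, 0.0, -1.0]]
wrist_force: [-3.2, -1.0, 11.2]
opening: 63.1
grasp_force: 67.4
time: 12.9
position: [445.8, -10.4, 122.1]
ee_rot: [[-1.0, -0.0, 0.004], [-0.0, 1.0, -0.0], [-0.004, -0.0, -1.0]]
wrist_force: [-0.4, -0.2, -0.2]
opening: 73.4
grasp_force: 0.0
time: 13.8
position: [633.6, 32.9, 89.8]
ee_rot: [[-1.0, 0.0, -0.002], [0.0, 1.0, -0.0], [0.002, -0.0, -1.0]]
wrist_force: [0.3, -0.2, 0.5]
opening: 47.0
grasp_force: 0.0
lid_mid 0.57 [447.  87.  14.]
sieve_mid 0.61 [440. -16.  35.]
sieve_mid 0.52 [622. 153.  16.]
fitted_mid 0.75 [535. 188.  11.]
fitted_mid 0.66 [628.  28.  28.]
fitted_mid 0.65 [746. 220.  10.]
fitted_mid 0.63 [743. 118.  15.]
spare_mid 0.52 [623. 151.  16.]
cassette 0.81 [625.  23.   5.]
cassette 0.25 [447.  85.  20.]
```

```bash
python3 -m creep '[[[0.1,-0.006,0,0.1,0],[0.1,-0.006,0,0.2,0],[0.1,-0.006,0,0.25,0],[0.1,-0.006,0,0.25,0],[-0.4,-0.006,0,0.25,0],[-0.8,-0.006,0,0.25,0],[-0.8,-0.006,0,0.25,0],[-0.8,-0.006,0,0.25,0],[-0.8,-0.006,0,0.25,0],[-0.8,-0.006,0,0.25,0],[-0.8,-0.006,0,0.25,0]]]'; python3 -m creep '[[[-0.8,0,0,-0.01,0],[-0.8,0,0,-0.03,0],[-0.8,0,0,-0.08,0],[-0.8,0,0,-0.2,0],[-0.8,0,0,-0.3,0],[-0.8,0,0,-0.3,0]]]'; python3 - <<'E'
from h import *
im=snap('side','s5.png'); 
a=im[120:300,130:340]
cv2.imwrite('pics/p5.png',cv2.resize(a,(525,450),interpolation=2)[:,:,::-1])
E
```

```text
time: 15.2
position: [637.0, 33.1, 41.6]
ee_rot: [[-1.0, -0.0, 0.002], [-0.0, 1.0, 0.0], [-0.002, 0.0, -1.0]]
wrist_force: [0.1, -1.0, 5.8]
opening: 21.4
grasp_force: 59.1
time: 15.8
position: [638.6, 33.2, 103.9]
ee_rot: [[-1.0, -0.0, 0.006], [-0.0, 1.0, 0.0], [-0.006, 0.0, -1.0]]
wrist_force: [1.4, -0.2, -0.6]
opening: 21.8
grasp_force: 58.9
```

View pics/p5.png

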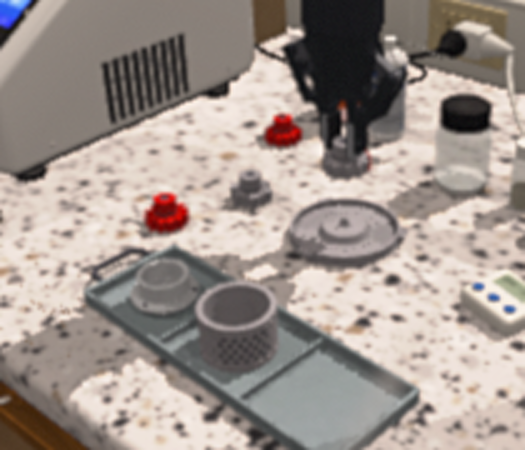

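```bash
python3 -m creep '[[[-0.8,0.988,-0.716,0,0],[-0.8,0.988,-0.716,0,0],[-0.8,0.988,-0.716,0,0],[-0.8,0.988,-0.716,0,0],[-0.8,0.988,-0.716,0,0],[-0.8,0.988,-0.716,0,0],[-0.8,0.988,-0.716,0.15,0],[-0.8,0.988,-0.716,0.28,0],[-0.8,0.988,-0.716,0.335,0],[-0.8,0.988,-0.716,0.335,0],[-0.8,0.988,-0.716,0.335,0],[-0.8,0.988,-0.716,0.335,0]]]'; python3 -m creep '[[[-0.8,0,0,0.005,0],[-0.8,0,0,0.01,0],[-0.8,0,0,0.01,0],[-0.8,0,0,0.01,0]]]'
```

```text
time: 17.05
position: [438.8, -110.0, 33.4]
ee_rot: [[-1.0, -0.0, 0.0], [-0.0, 1.0, -0.0], [-0.0, -0.0, -1.0]]
wrist_force: [1.2, -0.1, -1.0]
opening: 21.5
grasp_force: 64.4
time: 17.45
position: [438.5, -110.2, 31.4]
ee_rot: [[-1.0, -0.0, 0.0], [-0.0, 1.0, -0.0], [-0.0, -0.0, -1.0]]
wrist_force: [-0.2, -0.6, -0.9]
opening: 21.7
grasp_force: 64.4
```

```bash
python3 -m creep '[[[-0.8,0,0,0.005,0],[-0.8,0,0,0.009,0],[-0.8,0,0,0.009,0],[-0.8,0,0,0.009,0]]]'; python3 -m creep '[[[0.1,0,0,0,0],[0.1,0,0,0,0],[0.1,0,0,0,0],[0.1,0,0,0,0],[0.1,0,0,-0.1,0],[0.1,0,0,-0.3,0],[0.1,0,0,-0.45,0],[0.1,0,0,-0.45,0]]]';  python3 -m creep '[[[0.1,-0.5,0.7,0,0],[0.1,-0.5,0.7,0,0],[0.1,-0.5,0.7,0,0],[0.1,-0.5,0.7,0,0],[0.1,-0.5,0.7,0,0],[0.1,-0.5,0.7,0,0]]]';python3 - <<'E'
from h import *
s=manip.state();print(s['position'])
im=snap('side','s6.png'); t=snap('top','t6.png')
for c in('side','top'):
  for n in('fitted_mid','spare_mid','lid_mid','sieve_mid'):
    for b in manip.boxes_of(c,n)[:5]: print(c,n,round(b['score'],2),w(c,b['at']).round())
cv2.imwrite('pics/p6.png',np.vstack([cv2.resize(im[170:310,130:340],None,fx=2.1,fy=2.1,interpolation=2),cv2.resize(t[170:310,170:380],None,fx=2.1,fy=2.1,interpolation=2)])[:,:,::-1])
E
```

```text
time: 17.85
position: [438.5, -110.2, 29.7]
ee_rot: [[-1.0, -0.0, 0.0], [-0.0, 1.0, -0.0], [-0.0, -0.0, -1.0]]
wrist_force: [-0.4, -0.2, 2.1]
opening: 21.7
grasp_force: 64.9
time: 18.65
position: [441.7, -111.0, 123.3]
ee_rot: [[-1.0, -0.0, 0.008], [-0.0, 1.0, -0.002], [-0.008, -0.002, -1.0]]
wrist_force: [0.6, 0.2, 0.2]
opening: 46.8
grasp_force: 0.0
time: 19.25
position: [537.4, 29.9, 118.5]
ee_rot: [[-1.0, -0.001, -0.002], [-0.001, 1.0, -0.001], [0.002, -0.001, -1.0]]
wrist_force: [-0.1, -0.3, 0.6]
opening: 47.0
grasp_force: 0.0
[537.43037146  29.91840131 118.4664077 ]
side fitted_mid 0.77 [ 430. -118.   19.]
side fitted_mid 0.75 [539. 186.  11.]
side fitted_mid 0.7 [623. 152.  15.]
side fitted_mid 0.58 [736. 228.   8.]
side fitted_mid 0.56 [746. 111.  12.]
side spare_mid 0.66 [625. 154.  16.]
side lid_mid 0.57 [445.  88.  15.]
side sieve_mid 0.98 [443. -16.  33.]
top fitted_mid 0.67 [537. 190.  15.]
top fitted_mid 0.63 [752. 226.  15.]
top fitted_mid 0.52 [752. 122.  13.]
top spare_mid 0.51 [631. 157.  13.]
top lid_mid 0.48 [453. 115.  13.]
```

View pics/p6.png

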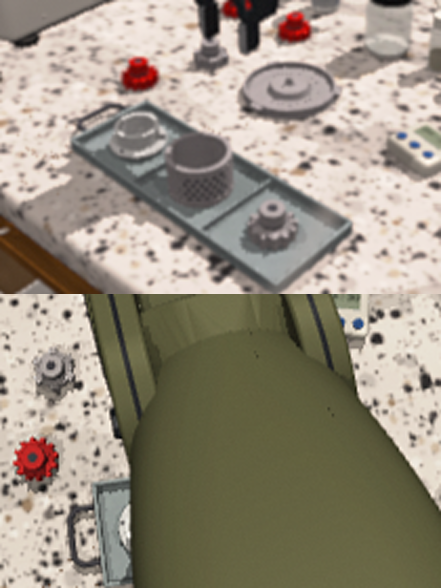

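The side view shows the lid, the sieve and the twelve-tooth rotor standing upright in their bays. The grey spare at top pixel (195.5,204.3) is untouched and has six broad teeth, so I go for that one.

```bash
python3 -m creep '[[[0.1,-0.464,0.643,0,0],[0.1,-0.464,0.643,0,0],[0.1,-0.464,0.643,0,0],[0.1,-0.464,0.643,0,0],[0.1,-0.464,0.643,0.09,0],[0.1,-0.464,0.643,0.09,0],[0.1,-0.464,0.643,0.09,0]]]'; python3 - <<'E'
from h import *
print(np.round(manip.state()['joint_positions'],1))
im=cv2.imread('pics/t6.png')
v=im[180:225,170:220]
v=cv2.resize(v,None,fx=9,fy=9,interpolation=cv2.INTER_CUBIC);cv2.imwrite('pics/p7.png',v)
E
```

```text
time: 20.45
position: [630.1, 157.7, 101.1]
ee_rot: [[-1.0, 0.0, -0.002], [0.0, 1.0, -0.001], [0.002, -0.001, -1.0]]
wrist_force: [-0.2, 0.1, 0.5]
opening: 47.0
grasp_force: 0.0
[14.1 31.6 -2.6 55.9 -0.  14.1]
```

View pics/p7.png

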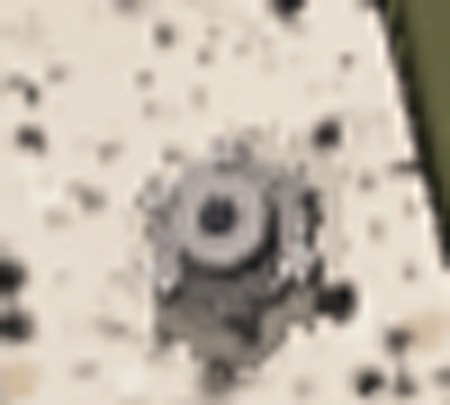

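```bash
python3 -m creep '[[[0.1,-0.004,0.004,0.15,0],[0.1,-0.004,0.004,0.3,0],[0.1,-0.004,0.004,0.35,0],[0.1,-0.004,0.004,0.37,0],[0.1,-0.004,0.004,0.37,0],[-0.4,-0.004,0.004,0.37,0],[-0.8,-0.004,0.004,0.37,0],[-0.8,-0.004,0.004,0.37,0],[-0.8,-0.004,0.004,0.37,0],[-0.8,-0.004,0.004,0.37,0],[-0.8,-0.004,0.004,0.37,0],[-0.8,-0.004,0.004,0.37,0]]]'; python3 -m creep '[[[0.1,0,0,0,0],[0.1,0,0,0,0],[0.1,0,0,0,0],[0.1,0,0,0,0]]]'
```

```text
time: 21.65
position: [633.3, 159.5, 29.5]
ee_rot: [[-1.0, 0.0, 0.003], [0.0, 1.0, 0.001], [-0.003, 0.001, -1.0]]
wrist_force: [-0.7, -0.7, 6.3]
opening: 21.5
grasp_force: 58.6
time: 22.05
position: [631.8, 159.3, 27.2]
ee_rot: [[-1.0, -0.0, -0.001], [-0.0, 1.0, -0.0], [0.001, -0.0, -1.0]]
wrist_force: [-0.3, 0.1, 0.1]
opening: 46.7
grasp_force: 0.0
```

```bash
for i in 1 2 3; do python3 -m creep '[[[0.1,0,0,0,0.3],[0.1,0,0,0,0.6],[0.1,0,0,0,0.9],[0.1,0,0,0,1],[0.1,0,0,0,1],[0.1,0,0,0,1]]]'|grep -E "pos|rot|force"; done;  python3 -m creep '[[[-0.4,0,0,0,0],[-0.8,0,0,0,0],[-0.8,0,0,0,0],[-0.8,0,0,0,0],[-0.8,0,0,0,0],[-0.8,0,0,0,0],[-0.8,0,0,0,0]]]'
```

```text
position: [631.9, 159.2, 27.4]
ee_rot: [[-0.867, 0.499, -0.0], [0.499, 0.867, -0.0], [0.0, -0.0, -1.0]]
wrist_force: [-0.7, -0.8, 0.8]
grasp_force: 0.0
position: [632.0, 159.3, 27.4]
ee_rot: [[-0.502, 0.865, -0.0], [0.865, 0.502, -0.0], [0.0, -0.0, -1.0]]
wrist_force: [0.1, 0.2, 0.8]
grasp_force: 0.0
position: [632.0, 159.3, 27.5]
ee_rot: [[-0.003, 1.0, 0.0], [1.0, 0.003, -0.0], [-0.0, 0.0, -1.0]]
wrist_force: [-0.8, -0.4, 0.0]
grasp_force: 0.0
time: 24.55
position: [632.1, 159.3, 27.8]
ee_rot: [[-0.0, 1.0, 0.0], [1.0, 0.0, 0.0], [0.0, 0.0, -1.0]]
wrist_force: [0.2, -0.5, 5.5]
opening: 21.7
grasp_force: 58.9
```

```bash
python3 -m creep '[[[-0.8,0,0,-0.02,0],[-0.8,0,0,-0.1,0],[-0.8,0,0,-0.3,0],[-0.8,0,0,-0.4,0],[-0.8,0,0,-0.4,0]]]'; python3 -m creep '[[[-0.8,-0.2,0.014,0,0],[-0.8,-0.4,0.014,0,0],[-0.8,-0.6,0.014,0,0],[-0.8,-0.63,0.014,0,0],[-0.8,-0.63,0.014,0,0],[-0.8,-0.63,0.014,0,0],[-0.8,-0.63,0.014,0.15,0],[-0.8,-0.63,0.014,0.23,0],[-0.8,-0.63,0.014,0.23,0],[-0.8,-0.63,0.014,0.23,0],[-0.8,-0.63,0.014,0.23,0],[-0.8,-0.63,0.014,0.23,0]]]'; python3 -m creep '[[[-0.8,0,0,0,0],[-0.8,0,0,0,0],[-0.8,0,0,0,0]]]'
```

```text
time: 25.05
position: [634.4, 159.9, 110.7]
ee_rot: [[-0.0, 1.0, 0.006], [1.0, 0.0, 0.002], [0.002, 0.006, -1.0]]
wrist_force: [0.8, 0.2, -1.5]
opening: 21.5
grasp_force: 58.9
time: 26.25
position: [635.9, 33.7, 62.7]
ee_rot: [[-0.001, 1.0, 0.002], [1.0, 0.001, 0.0], [0.0, 0.002, -1.0]]
wrist_force: [0.3, 1.0, -1.1]
opening: 21.0
grasp_force: 59.0
time: 26.55
position: [635.0, 33.2, 61.8]
ee_rot: [[0.0, 1.0, 0.0], [1.0, -0.0, 0.0], [0.0, 0.0, -1.0]]
wrist_force: [0.2, -0.3, -1.1]
opening: 21.5
grasp_force: 59.0
```

```bash
python3 -m creep '[[[-0.8,0,0,0.03,0],[-0.8,0,0,0.06,0],[-0.8,0,0,0.085,0],[-0.8,0,0,0.085,0],[-0.8,0,0,0.085,0],[-0.8,0,0,0.085,0]]]';python3 -m creep '[[[-0.8,0,0,0.01,0],[-0.8,0,0,0.018,0],[-0.8,0,0,0.018,0],[-0.8,0,0,0.018,0],[-0.8,0,0,0.018,0]]]'
```

```text
time: 27.15
position: [635.3, 33.2, 44.6]
ee_rot: [[0.0, 1.0, 0.001], [1.0, -0.0, -0.0], [-0.0, 0.001, -1.0]]
wrist_force: [2.7, -1.3, -1.4]
opening: 21.5
grasp_force: 58.9
time: 27.65
position: [636.1, 33.2, 41.8]
ee_rot: [[0.0, 1.0, 0.003], [1.0, -0.0, -0.0], [-0.0, 0.003, -1.0]]
wrist_force: [4.4, -1.3, 5.4]
opening: 21.2
grasp_force: 59.4
```

```bash
python3 -m creep '[[[-0.8,0,0,0.008,0],[-0.8,0,0,0.015,0],[-0.8,0,0,0.015,0],[-0.8,0,0,0.015,0]]]';python3 -m creep '[[[-0.3,0,0,0,0],[0.1,0,0,0,0],[0.1,0,0,0,0],[0.1,0,0,0,0],[0.1,0,0,-0.05,0],[0.1,0,0,-0.2,0],[0.1,0,0,-0.4,0],[0.1,0,0,-0.4,0],[0.1,0,0,-0.4,0]]]';python3 -m creep '[[[0.1,0.8,-0.2,0,0],[0.1,0.8,-0.2,0,0],[0.1,0.8,-0.2,0,0],[0.1,0.8,-0.2,0,0],[0.1,0.8,-0.2,0,0],[0.1,0.8,-0.2,0,0]]]'; python3 - <<'E'
from h import *
im=snap('side','s8.png'); t=snap('top','t8.png')
for n in('fitted_mid','spare_mid','cassette'):
    for b in manip.boxes_of('side',n)[:5]: print(n,round(b['score'],2),w('side',b['at']).round())
a=cv2.resize(im[180:235,230:305],(400,293),interpolation=2); b=cv2.resize(t[165:220,215:290],(400,293),interpolation=2)
cv2.imwrite('pics/p8.png',np.hstack([a,b])[:,:,::-1])
E
```

```text
time: 28.05
position: [636.2, 33.1, 41.7]
ee_rot: [[0.0, 1.0, 0.004], [1.0, -0.0, -0.0], [-0.0, 0.004, -1.0]]
wrist_force: [-1.6, -1.9, 21.7]
opening: 21.6
grasp_force: 61.2
time: 28.95
position: [635.9, 33.4, 119.7]
ee_rot: [[-0.0, 1.0, 0.003], [1.0, 0.0, 0.0], [0.0, 0.003, -1.0]]
wrist_force: [0.2, -0.4, -0.8]
opening: 47.0
grasp_force: 0.0
time: 29.55
position: [594.2, 192.6, 117.0]
ee_rot: [[-0.0, 1.0, -0.002], [1.0, 0.0, -0.001], [-0.001, -0.002, -1.0]]
wrist_force: [-0.1, -0.7, 0.1]
opening: 46.9
grasp_force: 0.0
fitted_mid 0.97 [ 431. -115.   19.]
fitted_mid 0.8 [536. 186.  10.]
fitted_mid 0.57 [746. 217.  12.]
fitted_mid 0.49 [748. 108.  11.]
fitted_mid 0.21 [442. -13.  33.]
spare_mid 0.65 [627.  27.  31.]
spare_mid 0.2 [ 625. -160.   18.]
cassette 0.92 [623.  24.   6.]
```

View pics/p8.png

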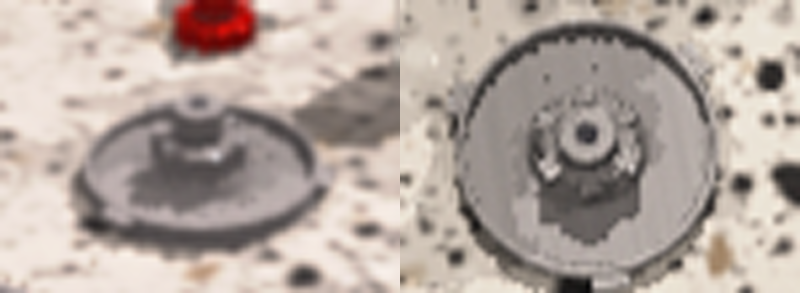

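```bash
python3 -m creep '[[[1,-1,-0.755,0,0],[1,-1,-0.755,0,0],[1,-1,-0.755,0,0],[1,-1,-0.755,0,0],[1,-1,-0.755,0,0],[1,-1,-0.755,0,0],[1,-1,-0.755,0,0],[1,-1,-0.755,0,0],[1,-1,-0.755,0,0]]]'; python3 - <<'E'
from h import *
print(ray('top',(249.7,189.9),45))
E
```

```text
time: 30.7
position: [445.2, -6.2, 118.2]
ee_rot: [[-0.001, 1.0, 0.001], [1.0, 0.001, 0.0], [0.0, 0.001, -1.0]]
wrist_force: [0.1, -0.3, -0.0]
opening: 85.7
grasp_force: 0.0
[635.11901394  34.23814521  45.        ]
```

```bash
python3 -m creep '[[[1,-0.021,-0.01,0.2,0],[1,-0.021,-0.01,0.33,0],[1,-0.021,-0.01,0.39,0],[1,-0.021,-0.01,0.425,0],[1,-0.021,-0.01,0.425,0],[0.4,-0.021,-0.01,0.425,0],[0.2,-0.021,-0.01,0.425,0],[0.2,-0.021,-0.01,0.425,0],[0.2,-0.021,-0.01,0.425,0],[0.2,-0.021,-0.01,0.425,0],[0.2,-0.021,-0.01,0.425,0]]]'; python3 -m creep '[[[0.2,0,0,-0.02,0],[0.2,0,0,-0.1,0],[0.2,0,0,-0.25,0],[0.2,0,0,-0.4,0],[0.2,0,0,-0.4,0]]]'
```

```text
time: 31.8
position: [443.2, -10.7, 34.6]
ee_rot: [[-0.0, 1.0, 0.003], [1.0, 0.0, 0.001], [0.001, 0.003, -1.0]]
wrist_force: [-1.2, 1.3, 6.2]
opening: 64.2
grasp_force: 64.1
time: 32.3
position: [445.3, -11.0, 117.0]
ee_rot: [[-0.0, 1.0, 0.008], [1.0, 0.0, -0.0], [-0.0, 0.008, -1.0]]
wrist_force: [1.3, -0.1, -1.0]
opening: 64.0
grasp_force: 66.4
```

```bash
python3 -m creep '[[[0.2,0.222,0.951,0,0],[0.2,0.222,0.951,0,0],[0.2,0.222,0.951,0,0],[0.2,0.222,0.951,0,0],[0.2,0.222,0.951,0,0],[0.2,0.222,0.951,0,0],[0.2,0.222,0.951,0.1,0],[0.2,0.222,0.951,0.16,0],[0.2,0.222,0.951,0.16,0],[0.2,0.222,0.951,0.16,0],[0.2,0.222,0.951,0.16,0],[0.2,0.222,0.951,0.16,0]]]'
```

```text
time: 33.5
position: [632.5, 33.4, 81.9]
ee_rot: [[0.0, 1.0, 0.002], [1.0, -0.0, 0.0], [0.0, 0.002, -1.0]]
wrist_force: [-0.4, -0.6, -1.2]
opening: 63.9
grasp_force: 66.6
```

```bash
python3 -m creep '[[[0.2,0,0.016,0,0],[0.2,0,0.016,0,0],[0.2,0,0.016,0.05,0],[0.2,0,0.016,0.1,0],[0.2,0,0.016,0.15,0],[0.2,0,0.016,0.2,0],[0.2,0,0.016,0.2,0],[0.2,0,0.016,0.2,0]]]';python3 -m creep '[[[0.2,0,0,0.01,0],[0.2,0,0,0.02,0],[0.2,0,0,0.02,0],[0.2,0,0,0.02,0],[0.2,0,0,0.02,0]]]'
```

```text
time: 34.3
position: [634.9, 33.4, 40.4]
ee_rot: [[-0.0, 1.0, -0.001], [1.0, 0.0, -0.0], [-0.0, -0.001, -1.0]]
wrist_force: [0.0, -0.1, -0.3]
opening: 64.1
grasp_force: 66.6
time: 34.8
position: [635.9, 33.5, 37.3]
ee_rot: [[-0.0, 1.0, 0.001], [1.0, 0.0, -0.0], [-0.0, 0.001, -1.0]]
wrist_force: [2.6, 0.8, -1.0]
opening: 63.9
grasp_force: 66.7
```

Almost down. I press gently home, release and check.

```bash
python3 -m creep '[[[0.2,0,0,0.006,0],[0.2,0,0,0.012,0],[0.2,0,0,0.015,0],[0.2,0,0,0.015,0],[0.2,0,0,0.015,0]]]'
```

```text
time: 35.3
position: [636.1, 33.4, 36.6]
ee_rot: [[-0.0, 1.0, 0.003], [1.0, 0.0, -0.0], [-0.0, 0.003, -1.0]]
wrist_force: [-1.8, -0.5, 13.3]
opening: 64.0
grasp_force: 67.9
```

```bash
python3 -m creep '[[[0.9,0,0,0,0],[0.9,0,0,0,0],[0.9,0,0,0,0],[0.9,0,0,0,0],[0.9,0,0,-0.05,0],[0.9,0,0,-0.2,0],[0.9,0,0,-0.42,0],[0.9,0,0,-0.42,0],[0.9,0,0,-0.42,0]]]';python3 -m creep '[[[0.6,0.281,-0.935,0,0],[0.6,0.281,-0.935,0,0],[0.6,0.281,-0.935,0,0],[0.6,0.281,-0.935,0,0],[0.6,0.281,-0.935,0,0],[0.6,0.281,-0.935,0,0],[0.6,0.281,-0.935,0,0],[0.6,0.281,-0.935,0,0]]]'; python3 - <<'E'
from h import *
im=snap('side','s9.png'); t=snap('top','t9.png')
for n in('sieve_mid','lid_mid'):
    for b in manip.boxes_of('side',n)[:2]: print(n,round(b['score'],2),w('side',b['at']).round())
a=cv2.resize(im[170:260,180:305],(400,288),interpolation=2); b=cv2.resize(t[165:255,200:325],(400,288),interpolation=2)
cv2.imwrite('pics/p9.png',np.hstack([a,b])[:,:,::-1])
E
```

```text
time: 36.2
position: [636.6, 33.5, 120.0]
ee_rot: [[-0.0, 1.0, 0.004], [1.0, 0.0, 0.0], [0.0, 0.004, -1.0]]
wrist_force: [-0.6, 0.6, -1.1]
opening: 81.5
grasp_force: 0.0
time: 37.0
position: [449.7, 89.6, 117.8]
ee_rot: [[0.001, 1.0, 0.001], [1.0, -0.001, 0.0], [0.0, 0.001, -1.0]]
wrist_force: [-0.6, -0.4, 1.2]
opening: 68.2
grasp_force: 0.0
sieve_mid 0.98 [620.  21.  37.]
lid_mid 0.68 [446.  85.  17.]
```

View pics/p9.png

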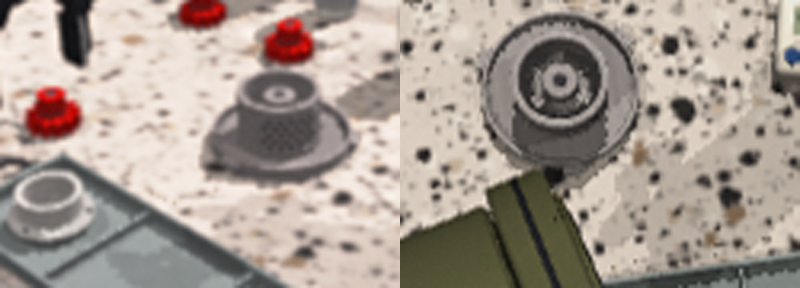

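The sieve stands level and concentric round the six-tooth rotor. Next is the lid.

```bash
python3 -m creep '[[[0.6,0,-0.006,0.2,0],[0.6,0,-0.006,0.35,0],[0.6,0,-0.006,0.43,0],[0.6,0,-0.006,0.465,0],[0.6,0,-0.006,0.465,0],[0.1,0,-0.006,0.465,0],[-0.3,0,-0.006,0.465,0],[-0.3,0,-0.006,0.465,0],[-0.3,0,-0.006,0.465,0],[-0.3,0,-0.006,0.465,0],[-0.3,0,-0.006,0.465,0],[-0.3,0,-0.006,0.465,0]]]'; python3 -m creep '[[[-0.3,0,0,-0.02,0],[-0.3,0,0,-0.1,0],[-0.3,0,0,-0.25,0],[-0.3,0,0,-0.45,0],[-0.3,0,0,-0.45,0],[-0.3,0,0,-0.45,0]]]';  python3 -m creep '[[[-0.3,-0.281,0.935,0,0],[-0.3,-0.281,0.935,0,0],[-0.3,-0.281,0.935,0,0],[-0.3,-0.281,0.935,0,0],[-0.3,-0.281,0.935,0,0],[-0.3,-0.281,0.935,0,0],[-0.3,-0.281,0.935,0.1,0],[-0.3,-0.281,0.935,0.19,0],[-0.3,-0.281,0.935,0.19,0],[-0.3,-0.281,0.935,0.19,0],[-0.3,-0.281,0.935,0.19,0]]]'
```

```text
time: 38.4
position: [448.3, 89.9, 26.4]
ee_rot: [[-0.0, 1.0, 0.003], [1.0, 0.0, 0.001], [0.001, 0.003, -1.0]]
wrist_force: [-1.5, -0.1, 6.6]
opening: 42.4
grasp_force: 60.2
time: 39.0
position: [448.1, 89.9, 116.2]
ee_rot: [[-0.0, 1.0, 0.003], [1.0, 0.0, 0.001], [0.001, 0.003, -1.0]]
wrist_force: [-0.7, -0.4, -2.0]
opening: 43.2
grasp_force: 61.1
time: 40.1
position: [633.8, 33.8, 77.8]
ee_rot: [[-0.001, 1.0, 0.001], [1.0, 0.001, 0.0], [0.0, 0.001, -1.0]]
wrist_force: [0.5, 0.4, 0.4]
opening: 43.0
grasp_force: 61.3
```

```bash
python3 -m creep '[[[-0.3,-0.002,0.009,0,0],[-0.3,-0.002,0.009,0,0],[-0.3,-0.002,0.009,0.02,0],[-0.3,-0.002,0.009,0.04,0],[-0.3,-0.002,0.009,0.045,0],[-0.3,-0.002,0.009,0.045,0],[-0.3,-0.002,0.009,0.045,0]]]';python3 -m creep '[[[-0.3,0,0,0.007,0],[-0.3,0,0,0.014,0],[-0.3,0,0,0.014,0],[-0.3,0,0,0.014,0]]]'
```

```text
time: 40.8
position: [635.7, 33.0, 67.8]
ee_rot: [[-0.0, 1.0, -0.0], [1.0, 0.0, -0.0], [-0.0, -0.0, -1.0]]
wrist_force: [0.6, 0.5, -0.8]
opening: 42.5
grasp_force: 61.3
time: 41.2
position: [636.1, 33.1, 66.6]
ee_rot: [[-0.0, 1.0, 0.001], [1.0, 0.0, 0.0], [0.0, 0.001, -1.0]]
wrist_force: [-3.1, 0.2, 7.1]
opening: 42.9
grasp_force: 62.0
```

Seated at 66.6 (66.4 expected). I press a little more, release, back off and look.

```bash
python3 -m creep '[[[-0.3,0,0,0.006,0],[-0.3,0,0,0.006,0],[-0.3,0,0,0.006,0]]]' ;python3 -m creep '[[[0.1,0,0,0,0],[0.5,0,0,0,0],[0.5,0,0,0,0],[0.5,0,0,0,0],[0.5,0,0,-0.05,0],[0.5,0,0,-0.2,0],[0.5,0,0,-0.45,0],[0.5,0,0,-0.45,0],[0.5,0,0,-0.45,0]]]';python3 -m creep '[[[0.5,0.6,-0.95,0,0],[0.5,0.6,-0.95,0,0],[0.5,0.6,-0.95,0,0],[0.5,0.6,-0.95,0,0],[0.5,0.6,-0.95,0,0],[0.5,0.6,-0.95,0,0],[0.5,0.6,-0.95,0,0],[0.5,0.6,-0.95,0,0]]]'; python3 - <<'E'
from h import *
im=snap('side','s10.png'); t=snap('top','t10.png')
for n in('sieve_mid','lid_mid','fitted_mid'):
    for b in manip.boxes_of('side',n)[:2]: print(n,round(b['score'],2),w('side',b['at']).round())
a=cv2.resize(im[170:290,180:345],(400,291),interpolation=2); b=cv2.resize(t[155:245,200:325],(400,291),interpolation=2)
cv2.imwrite('pics/p10.png',np.hstack([a,b])[:,:,::-1])
E
```

```text
time: 41.5
position: [636.1, 33.1, 66.6]
ee_rot: [[-0.0, 1.0, 0.002], [1.0, 0.0, 0.0], [0.0, 0.002, -1.0]]
wrist_force: [-5.1, 0.6, 13.0]
opening: 42.7
grasp_force: 62.6
time: 42.4
position: [637.4, 33.2, 156.4]
ee_rot: [[-0.0, 1.0, 0.005], [1.0, 0.0, 0.0], [0.0, 0.005, -1.0]]
wrist_force: [-0.4, 0.4, 0.2]
opening: 64.3
grasp_force: 0.0
time: 43.2
position: [446.7, 152.7, 153.6]
ee_rot: [[0.001, 1.0, 0.0], [1.0, -0.001, -0.0], [-0.0, 0.0, -1.0]]
wrist_force: [0.1, 0.2, 0.8]
opening: 63.9
grasp_force: 0.0
sieve_mid 0.65 [613.  12.  31.]
lid_mid 0.63 [627.  31.  59.]
fitted_mid 0.71 [745. 217.  13.]
fitted_mid 0.68 [ 429. -115.   17.]
```

View pics/p10.png

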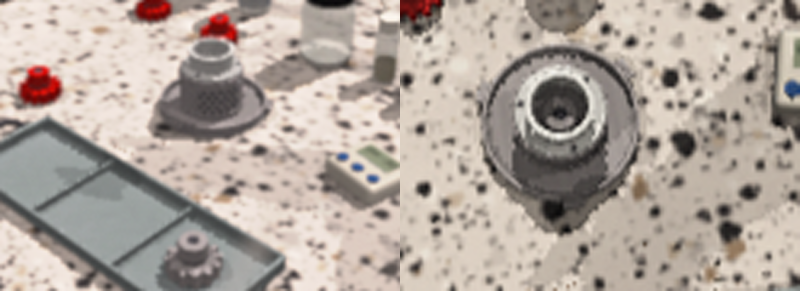

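The lid is level and concentric on the sieve, the twelve-tooth rotor stands in the far bay, and the arm is clear of everything.

```bash
python3 -c "
from workcell import manip
print(manip.job_done())"
```

```text
the job is handed in; nothing more can be done
None
```

I handed the job in at about 43 s: the six-tooth rotor, sieve and lid all seated at their expected heights, the twelve-tooth rotor stands in the far bay, and I never touched the timer; no verdict came back.

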